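# Set out the pH calibration set on its colour-matched coasters

### The job

Set out the pH calibration set: stand each of the three buffer bottles upright on the coaster whose rim has the colour of its cap, and put the green strip tin, lid up, on the green-rimmed coaster. Centre each one on its printed outline, wholly on the coaster's white field, and let go of it. Leave the vial and the loupe that stand among them where they are.

Things in the scene. Friction and masses are not known exactly. Their poses are not given: they have to be found in the camera images.
- bottle_red: loose white plastic bottle with a red screw cap and a red band on its label, standing upright, 98 mm tall, about 0.13 kg; body a cylinder 48 mm in diameter up to about 62 mm above the foot, then a shoulder and the narrower cap (34 mm). Origin: centre of its underside; z up along the bottle.
- bottle_yellow: loose white plastic bottle with a yellow screw cap and a yellow band on its label, standing upright, 98 mm tall, about 0.13 kg; body a cylinder 48 mm in diameter up to about 62 mm above the foot, then a shoulder and the narrower cap (34 mm). Origin: centre of its underside; z up along the bottle.
- bottle_blue: loose white plastic bottle with a blue screw cap and a blue band on its label, standing upright, 98 mm tall, about 0.13 kg; body a cylinder 48 mm in diameter up to about 62 mm above the foot, then a shoulder and the narrower cap (34 mm). Origin: centre of its underside; z up along the bottle.
- strip_tin: loose round flat dark green tin (test strips) with its lid fixed on, 64 mm in diameter, 23 mm high, about 0.05 kg. Origin: centre of its underside; z up.
- coaster_red: round coaster fixed to the table, 88 mm in diameter, with a red rim; its white field is 72 mm in diameter and its top 4 mm above the table, with a thin red outline of a 48 mm bottle foot in the middle. Origin: centre of its underside, on the table.
- coaster_yellow: round coaster fixed to the table, 88 mm in diameter, with a yellow rim; its white field is 72 mm in diameter and its top 4 mm above the table, with a thin yellow outline of a 48 mm bottle foot in the middle. Origin: centre of its underside, on the table.
- coaster_blue: round coaster fixed to the table, 88 mm in diameter, with a blue rim; its white field is 72 mm in diameter and its top 4 mm above the table, with a thin blue outline of a 48 mm bottle foot in the middle. Origin: centre of its underside, on the table.
- coaster_green: round coaster fixed to the table, 104 mm in diameter, with a dark green rim; its white field is 88 mm in diameter and its top 4 mm above the table, with a thin dark green outline of the 64 mm tin in the middle. Origin: centre of its underside, on the table.
- vial: bystander: loose small glass sample vial with a black cap, 21 mm in diameter, 51 mm high, standing upright. Origin: centre of its underside. To be left alone.
- loupe: bystander: loose black stand loupe (short round magnifier), 42 mm in diameter, 34 mm high. Origin: centre of its underside. To be left alone.

How it is judged:
At the end, for the whole second after the job is handed in: Red-, yellow- and blue-capped bottle and green tin each stand upright (within 0.1 rad), released and at rest, directly on the coaster of their own colour, its centre within 13 mm of the coaster's centre (so on the white field); the vial and the loupe stand upright within 25 mm of where they were (horizontal distance between bottle_red and coaster_red below 0.013 m and height (world z) of bottle_red between 0.002 and 0.008 m and angle between each of bottle_red, bottle_yellow, bottle_blue, strip_tin's own z axis and vertical below 0.1 rad and linear speed of each of bottle_red, bottle_yellow, bottle_blue, strip_tin below 0.02 m/s and angular speed of each of bottle_red, bottle_yellow, bottle_blue, strip_tin below 0.2 rad/s and contact force between the fingers and bottle_red below 0.05 N and horizontal distance between bottle_yellow and coaster_yellow below 0.013 m and height (world z) of bottle_yellow between 0.002 and 0.008 m and contact force between the fingers and bottle_yellow below 0.05 N and horizontal distance between bottle_blue and coaster_blue below 0.013 m and height (world z) of bottle_blue between 0.002 and 0.008 m and contact force between the fingers and bottle_blue below 0.05 N and horizontal distance between strip_tin and coaster_green below 0.013 m and height (world z) of strip_tin between 0.002 and 0.008 m and contact force between the fingers and strip_tin below 0.05 N and distance of each of vial, loupe from where it was at the start of the episode below 0.025 m and angle between each of vial, loupe's own z axis and vertical below 0.15 rad); the robot touches nothing.
It fails at once if the vial is shifted by more than 25 mm or knocked over (distance of vial from where it was at the start of the episode above 0.025 m or angle between vial's own z axis and vertical above 0.5 rad).
It fails at once if the loupe is shifted by more than 25 mm or knocked over (distance of loupe from where it was at the start of the episode above 0.025 m or angle between loupe's own z axis and vertical above 0.5 rad).
It also fails if it takes over 109 s, if anything falls off the work surface, if the arm or the gripper's body presses on something with over 40 N, if the wrist force passes 120 N, or if a joint passes its speed limit or range.

### The arm

A 6-joint arm with a two-finger parallel gripper is mounted at the origin on a cart in front of the work surface, level with it; the furniture and walls round the work are solid. World frame = base frame: x ahead of the robot, y to its left, z up, the work surface at z = 0. Lengths are in m, angles in rad, forces in N, time in s.
With the tool pointing down it reaches from about 0.3 to 1 m from the base axis. Payload 5.1 kg.
Tool frame: the origin (TCP) lies at the very end of the fingers, on their centre line; the grasp point (between the pads) lies 19 mm behind it (bot.tcp_to_grasp is the distance from the TCP to the grasp point, in m); x points along the fingers, y is the direction in which the jaws open and shut, and the axes are right-handed (so a half turn about x gives the same grasp; the last joint's range is limited). The gripper opens to 95 mm and grips with 3 to 60 N. Pads are 20 mm wide; open, the fingers measure 119 mm over their backs; the gripper's body (75 mm by 180 mm) begins 59 mm behind the grasp point.
Start: joints at [1.045, 0.124, 1.65, -0, 1.367, -0.083], TCP at [0.279, 0.587, 0.215] pointing down, gripper open.
Joint ranges: [-2.61, 2.61], [-1.02, 2.33], [0.03, 2.71], [-1.35, 4.49], [0.32, 2.68], [-2.91, 2.91]. Speed limits (rad/s): [2.57, 2.57, 3.14, 3.14, 3.14, 3.14].

### API

Orientations are given as a unit quaternion [w, x, y, z].
In Python, from workcell import bot gives the robot as it stands. The module is installed in compiled form; this text tells all that it offers.
- The arm moves only by the tool send_rows, never from a script. Its argument "motion" is a list of rows, each a list of 2 entries, a list of its own where there are three numbers: the shift along the world's x, y, z in mm, then the turn, a rotation vector about the world's x, y, z in rad. In form: [[[dx, dy, dz], [wx, wy, wz]], ...]. A call has 1 to 5 rows; each row shifts and turns the pose as measured when the row begins; what a row does not reach is not made up. A row lasts 1/8 s, in which the tool goes at most 62.5 mm and 10.7 degrees, less where a joint would pass 70% of its speed; a pose out of reach is approached as far as the arm can. A call with a gripper value outside its range is refused whole. "grip" is the finger opening in mm, from 0 to 95.1, set as the call begins (left out, the last holds). The fingers move at their own pace and stop on an object; the grip force is fixed at half the most. Time passes only in rows, so rows that do not move let the fingers close. It gives the time, the measured TCP pose, the force and the opening at its end, in the units of the state.
- bot.get_obs(): the state, without advancing time (a new reading comes with each control period).
- bot.snapshot(name): name is "side" or "top"; returns a dict with "image" (384x512x3 uint8, red, green, blue), "fovy" (degrees; the focal length in pixels is half the picture's height over the tangent of half this angle, whatever the lens; pixels are square), "cx", "cy" (the principal point, pixels), "R" (3x3) and "t" (3): a world point X has camera coordinates R X + t. Camera axes: x right, y down, z forward; pixel columns grow to the right and rows downward; lengths in m; the calibration is good to about 2 mm. A picture is of the moment at which its call begins. There is no depth.
- bot.job_done(): hands the job in, once; it reports no verdict.
Trained networks look in a picture, given as the dict that the camera call returned (one of the last four; its "shot" number tells which), for a name from the list of things; names that differ only in an ending like _2 or _b are one class to them, and where a whole thing is asked for, a point or a joint stands for the part that bears it (a point fixed in the world has none). Each returns a list of dicts, best first, with "p" (0 to 1); they miss things now and then, are a little off and sometimes report something else, mostly with a low value. They report only what shows in the picture. A call takes as long as a camera call.
- bot.search_frame(picture, thing): "point" ([column, row] in pixels, amid what is visible of it).
- bot.tip_of(picture, thing): "point" ([column, row] in pixels: a listed point, or the origin of a listed thing).
The state is a dict: "t": time; "q": joint angles; "dq": joint speeds; "joint_efforts": joint torques, N m; "tool_pos": TCP position; "tcp_rot": TCP orientation; "contact_force": force on the tool from outside, world axes, zero at the start; "moment": the same for the moment, N m; "finger_gap": finger opening in m.
Only numpy, scipy, OpenCV 4.12 (cv2) and the standard library are available. Lean on these libraries where they do the work, as an engineer would, in place of code of your own. Each camera call takes 0.05 s, during which the arm holds its last target. There are 200 camera calls.

## Working session

There is one attempt and no reset: what is moved stays moved. The work goes in short steps, Python scripts to look and compute and a tool call to move; the robot and the scene stay as the last step left them, time stands still between calls to the robot, and variables do not carry over. Pictures are saved under pics/ and viewed, about 12 in all and at most 16, crops included, and the job is handed in when it is done.

Besides the shell and the picture viewer there is one more tool, called as a command line: name --argument value ..., lists and objects as JSON in quotes. send_rows: Moves the arm, as the interface text tells. Its arguments: {"type":"object","properties":{"motion":{"type":"array"},"grip":{"type":"number"}},"required":["motion"]}

```bash
mkdir -p pics
cat > h.py <<'E'
import numpy as np, cv2
from workcell import bot
def ray(s,p,z):
    f=s["image"].shape[0]/2/np.tan(np.radians(s["fovy"])/2)
    R=np.array(s["R"]);t=np.array(s["t"]);C=-R.T@t
    d=R.T@np.array([(p[0]-s["cx"])/f,(p[1]-s["cy"])/f,1.])
    return C+d*(z-C[2])/d[2]
def proj(s,X):
    f=s["image"].shape[0]/2/np.tan(np.radians(s["fovy"])/2)
    c=np.array(s["R"])@np.array(X)+np.array(s["t"]);return np.array([s["cx"]+f*c[0]/c[2],s["cy"]+f*c[1]/c[2]])
def save(s,n): cv2.imwrite("pics/"+n+".png",cv2.cvtColor(s["image"],cv2.COLOR_RGB2BGR))
names="bottle_red bottle_yellow bottle_blue strip_tin coaster_red coaster_yellow coaster_blue coaster_green vial loupe".split()
E
cat > a.py <<'E'
from h import *
o=bot.get_obs();print({k:np.round(o[k],3) for k in("t","tool_pos","tcp_rot","finger_gap","contact_force")})
for v in("top","side"):
    s=bot.snapshot(v);save(s,v+"0");R=np.array(s["R"]);print(v,np.round(-R.T@np.array(s["t"]),3),np.round(R,2).tolist(),s["fovy"])
    for n in names:
        z=.004 if "coaster" in n else 0
        print(n,[(np.round(d["point"]).tolist(),round(d["p"],2),np.round(ray(s,d["point"],z)[:2],3).tolist()) for d in bot.tip_of(s,n)[:2]],[(np.round(d["point"]).tolist(),round(d["p"],2)) for d in bot.search_frame(s,n)[:1]])
E
python3 a.py
```

```text
{'t': np.float64(0.0), 'tool_pos': array([0.278, 0.587, 0.213]), 'tcp_rot': array([ 0.69 ,  0.155,  0.69 , -0.156]), 'finger_gap': np.float64(0.095), 'contact_force': array([-0.09 , -0.709,  0.128])}
top [0.435 0.079 1.017] [[-0.01, -1.0, -0.0], [-1.0, 0.01, -0.1], [0.1, -0.0, -1.0]] 47.52578301215487
bottle_red [([127.0, 176.0], 0.57, [0.578, 0.375])] [([121.0, 175.0], 0.88)]
bottle_yellow [([287.0, 164.0], 0.93, [0.603, -0.003])] [([290.0, 162.0], 0.71)]
bottle_blue [([208.0, 230.0], 0.86, [0.449, 0.186])] [([208.0, 227.0], 0.64)]
strip_tin [([360.0, 147.0], 0.83, [0.64, -0.175]), ([282.0, 227.0], 0.74, [0.454, 0.014])] [([359.0, 146.0], 0.62)]
coaster_red [([281.0, 229.0], 0.57, [0.449, 0.016])] [([282.0, 229.0], 0.93)]
coaster_yellow [([370.0, 232.0], 0.94, [0.44, -0.19])] [([372.0, 234.0], 0.84)]
coaster_blue [([142.0, 239.0], 0.9, [0.431, 0.336])] [([142.0, 246.0], 0.69)]
coaster_green [([201.0, 163.0], 0.63, [0.606, 0.201])] [([202.0, 162.0], 0.65)]
vial [([169.0, 199.0], 0.42, [0.524, 0.276])] []
loupe [([201.0, 164.0], 0.58, [0.605, 0.2])] [([321.0, 186.0], 0.5)]
side [0.523
[... 267 characters left out ...]
 [([281.0, 223.0], 0.82, [0.469, 0.165])] [([286.0, 210.0], 0.86)]
strip_tin [([219.0, 166.0], 0.55, [0.651, -0.15]), ([308.0, 270.0], 0.29, [0.421, 0.337])] []
coaster_red [([283.0, 193.0], 0.81, [0.457, 0.023])] [([279.0, 191.0], 0.47)]
coaster_yellow [([285.0, 157.0], 0.8, [0.439, -0.206])] [([284.0, 156.0], 0.8)]
coaster_blue [([310.0, 269.0], 0.83, [0.418, 0.339])] [([307.0, 270.0], 0.56)]
coaster_green [([224.0, 230.0], 0.65, [0.61, 0.199]), ([308.0, 269.0], 0.64, [0.422, 0.339])] [([221.0, 228.0], 0.94)]
vial [([263.0, 253.0], 0.68, [0.516, 0.281]), ([284.0, 194.0], 0.19, [0.455, 0.026])] [([262.0, 242.0], 0.69)]
loupe [([253.0, 174.0], 0.59, [0.543, -0.098])] [([254.0, 168.0], 0.44)]
```

View pics/top0.png

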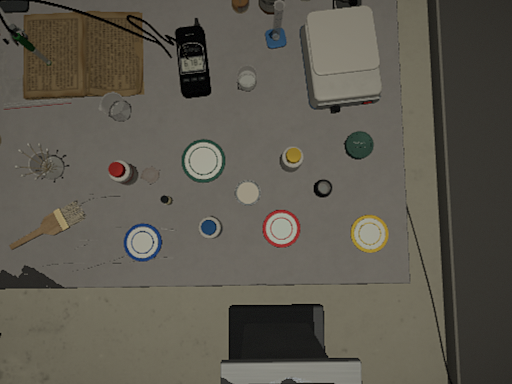

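View pics/side0.png

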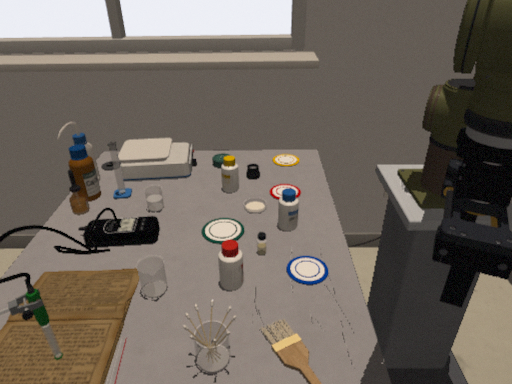

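The top view shows the red cap at (119,170), the yellow at (294,156), the blue at (209,227) and the tin at (359,145). The coasters are red (281,229), yellow (370,233), blue (143,242) and green (203,161). The vial is at (166,200) and the loupe at (323,188). I'll refine these by colour.

```bash
cat > seg.py <<'E'
from h import *
def blob(s,near,hue,r,smin=90):
    hsv=cv2.cvtColor(s["image"],cv2.COLOR_RGB2HSV).astype(int)
    h,S,V=hsv[...,0],hsv[...,1],hsv[...,2]
    m=(abs((h-hue+90)%180-90)<14)&(S>smin)&(V>25)
    yy,xx=np.mgrid[:384,:512];m&=(xx-near[0])**2+(yy-near[1])**2<r*r
    p=np.argwhere(m)[:,::-1].astype(np.float32)
    if len(p)<8: return None
    (c,rr)=cv2.minEnclosingCircle(p); e=cv2.fitEllipse(cv2.convexHull(p)) 
    return p.mean(0),np.array(e[0]),np.array(e[1]),len(p)
T=[("bottle_red",0,.098),("bottle_yellow",25,.098),("bottle_blue",108,.098),("strip_tin",80,.023),("coaster_red",0,.004),("coaster_yellow",25,.004),("coaster_blue",112,.004),("coaster_green",75,.004)]
G={"top":[(119,170),(294,156),(209,227),(359,145),(281,229),(370,233),(143,242),(203,161)],
"side":[(230,248),(230,161),(288,196),(221,160),(285,192),(286,160),(307,269),(222,230)]}
if __name__=="__main__":
  for v in G:
    s=bot.snapshot(v)
    for (n,h,z),g in zip(T,G[v]):
        r=28 if "coaster" in n else 17
        if v=="side" and "bottle" in n: r=11
        b=blob(s,g,h,r,60)
        if b is None: print(v,n,None);continue
        print(v,n,np.round(ray(s,b[0],z)[:2],4),np.round(ray(s,b[1],z)[:2],4),np.round(b[1],1),np.round(b[2],1),b[3])
E
python3 seg.py
python3 - <<'E'
from h import *
s=bot.snapshot("top");print([np.round(ray(s,p,z),3) for p,z in[((166,200),.051),((323,187),.034),((248,192),.01),((150,175),.03)]])
cv2.imwrite("pics/topc.png",cv2.cvtColor(cv2.resize(s["image"][130:270,90:400],None,fx=2.5,fy=2.5,interpolation=cv2.INTER_CUBIC),cv2.COLOR_RGB2BGR))
E
```

```text
top bottle_red [0.5777 0.3645] [0.5752 0.3593] [120.9 171.4] [21.9 25.9] 262
top bottle_yellow [ 0.6049 -0.0074] [ 0.6036 -0.0028] [290.7 155.9] [15.1 22. ] 206
top bottle_blue [0.4548 0.174 ] [0.4547 0.174 ] [208.2 226.9] [14.3 14.8] 174
top strip_tin [ 0.6418 -0.1681] [ 0.6421 -0.168 ] [359.  144.4] [26.5 26.9] 530
top coaster_red [0.4519 0.0152] [0.4517 0.0152] [281.  228.1] [38.2 38.4] 464
top coaster_yellow [ 0.4372 -0.188 ] [ 0.437  -0.1884] [369.2 233.2] [38. 39.] 524
top coaster_blue [0.4237 0.3346] [0.424  0.3362] [142.2 242.1] [37.3 38.1] 353
top coaster_green [0.6113 0.1943] [0.6129 0.1954] [203.  160.4] [42.6 43. ] 296
side bottle_red [0.5802 0.3835] [0.5801 0.3836] [229.7 248. ] [18.7 19.7] 286
side bottle_yellow [0.6056 0.0088] [0.6051 0.0088] [229.  160.5] [12.6 14.6] 138
side bottle_blue [0.4557 0.1897] [0.4561 0.19  ] [288.6 194.6] [13.2 14.6] 141
side strip_tin [ 0.6531 -0.1522] [ 0.6443 -0.1504] [220.9 159.8] [12.7 17.9] 99
side coaster_red [0.4541 0.0072] [0.4517 0.0169] [284.8 191.4] [17.2 32.2] 189
side coaster_yellow [ 0.4374 -0.1856] [ 0.4373 -0.1864] [285.5 159.7] [13.7 27.8] 212
side coaster_blue [0.4254 0.3466] [0.4247 0.3401] [306.9 269.7] [28.4 41.8] 298
side coaster_green [0.6159 0.2082] [0.6128 0.1998] [222.6 230.4] [25.2 41.6] 141
[array([0.517, 0.272, 0.051]), array([ 0.543, -0.08 ,  0.034]), array([0.536, 0.09 , 0.01 ]), array([0.576, 0.314, 0.03 ])]
```

View pics/topc.png

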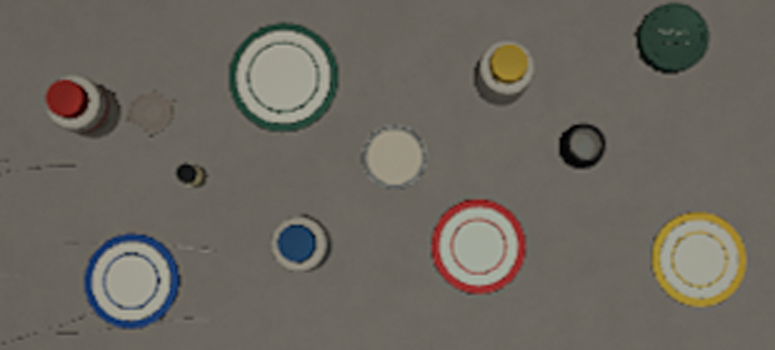

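send_rows --motion '[[[20,-46,0],[0,0,0.11]],[[20,-46,0],[0,0,0.11]],[[20,-46,0],[0,0,0.11]],[[20,-46,0],[0,0,0.11]],[[20,-46,0],[0,0,0]]]' --grip 72

```text
t: 2.88
tool_pos: [0.3794, 0.3534, 0.2148]
tcp_rot: [0.708, -0.006, 0.707, 0.007]
contact_force: [1.5, 0.0, -0.9]
finger_gap: 0.0718
```

send_rows --motion '[[[19,-45,0],[0,0,0]],[[19,-45,0],[0,0,0]],[[19,-45,0],[0,0,0]],[[19,-44,0],[0,0,0]],[[0,0,-40],[0,0,0]]]'

```text
t: 3.5
tool_pos: [0.461, 0.1664, 0.1797]
tcp_rot: [0.712, -0.004, 0.702, 0.007]
contact_force: [0.1, -0.1, 0.5]
finger_gap: 0.0721
```

send_rows --motion '[[[-6,7,-10],[0,0,0]],[[0,0,-20],[0,0,0]],[[0,0,-20],[0,0,0]],[[0,0,-10],[0,0,0]],[[0,0,0],[0,0,0]]]'

```text
t: 4.12
tool_pos: [0.4532, 0.176, 0.1186]
tcp_rot: [0.712, -0.004, 0.703, 0.007]
contact_force: [0.3, 0.5, 0.2]
finger_gap: 0.0719
```

```bash
cat > snap.py <<'E'
from h import *
import sys
o=bot.get_obs();p=np.array(o["tool_pos"]);print(o["t"],np.round(p,4))
s=bot.snapshot("side");print("tcp px",proj(s,p))
x,y=proj(s,p).astype(int);x0=max(0,min(512-160,x-80));y0=max(0,min(384-140,y-70))
print("crop",x0,y0);s["image"]=cv2.resize(s["image"][y0:y0+140,x0:x0+160],None,fx=4,fy=4,interpolation=cv2.INTER_CUBIC);save(s,sys.argv[1])
E
python3 snap.py s1
```

```text
4.125 [0.4532 0.176  0.1186]
tcp px [289.67266579 183.80645477]
crop 209 113
```

View pics/s1.png

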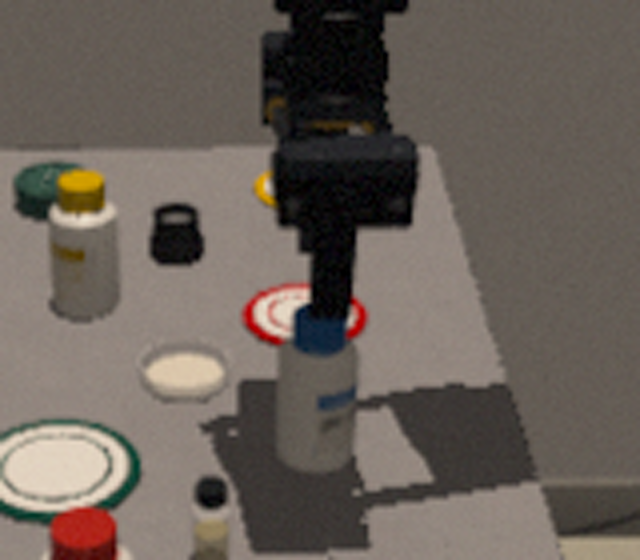

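The finger lines up with the blue bottle to about 2 mm (cap at crop 318, TCP at 323). I'll descend.

send_rows --motion '[[[2,-1,-30],[0,-0.01,0]],[[0,0,-30],[0,0,0]],[[0,0,-22],[0,0,0]],[[0,0,-4],[0,0,0]],[[0,0,0],[0,0,0]]]'

```text
t: 4.8
tool_pos: [0.4611, 0.1776, 0.039]
tcp_rot: [0.72, -0.004, 0.694, 0.009]
contact_force: [-0.0, -0.6, -0.0]
finger_gap: 0.072
```

send_rows --motion '[[[0,0,0],[0,0,0]],[[0,0,0],[0,0,0]],[[0,0,0],[0,0,0]],[[0,0,0],[0,0,0]],[[0,0,0],[0,0,0]]]' --grip 40

```text
t: 5.42
tool_pos: [0.4633, 0.1782, 0.0424]
tcp_rot: [0.722, -0.003, 0.692, 0.01]
contact_force: [-0.4, 0.3, -0.9]
finger_gap: 0.0471
```

send_rows --motion '[[[0,0,0],[0,0,0]],[[0,0,0],[0,0,0]],[[-3,-1,0],[0,0.02,-0.01]],[[-3,-1,0],[0,0.02,-0.01]],[[0,0,0],[0,0,0]]]' --grip 72

```text
t: 6.05
tool_pos: [0.457, 0.1761, 0.0424]
tcp_rot: [0.707, 0.004, 0.707, 0.002]
contact_force: [-1.2, -0.2, -0.3]
finger_gap: 0.0719
```

send_rows --motion '[[[-1,-1,-7],[0,0,0]],[[0,0,-6],[0,0,0]],[[0,0,0],[0,0,0]]]'

```text
t: 6.42
tool_pos: [0.4556, 0.1748, 0.0281]
tcp_rot: [0.707, 0.004, 0.708, 0.002]
contact_force: [0.4, 0.1, -0.1]
finger_gap: 0.0719
```

send_rows --motion '[[[0,0,0],[0,0,0]],[[0,0,0],[0,0,0]],[[0,0,0],[0,0,0]],[[0,0,0],[0,0,0]]]' --grip 40

```text
t: 6.92
tool_pos: [0.4557, 0.1751, 0.0283]
tcp_rot: [0.707, 0.004, 0.707, 0.002]
contact_force: [-0.1, -0.9, -0.8]
finger_gap: 0.047
```

send_rows --motion '[[[0,0,20],[0,0,0]],[[0,0,30],[0,0,0]],[[-6,30,20],[0,0,0]],[[-8,40,0],[0,0,0]],[[-8,40,0],[0,0,0]]]'

```text
t: 7.55
tool_pos: [0.4327, 0.2855, 0.1]
tcp_rot: [0.706, 0.006, 0.708, 0.0]
contact_force: [-0.4, 0.4, -0.4]
finger_gap: 0.0469
```

send_rows --motion '[[[-7,35,0],[0,0,0]],[[-2,15,0],[0,0,0]],[[0,0,0],[0,0,0]]]'

```text
t: 7.92
tool_pos: [0.4227, 0.3384, 0.1]
tcp_rot: [0.707, 0.005, 0.708, 0.001]
contact_force: [-0.6, 0.0, -1.1]
finger_gap: 0.0472
```

send_rows --motion '[[[2,-1,-25],[0,0,0]],[[0,0,-20],[0,0,0]],[[0,0,-10],[0,0,0]],[[0,0,-3],[0,0,0]],[[0,0,0],[0,0,0]]]'

```text
t: 8.55
tool_pos: [0.4266, 0.3334, 0.0411]
tcp_rot: [0.707, 0.006, 0.707, -0.001]
contact_force: [-0.1, 0.0, -1.3]
finger_gap: 0.0469
```

```bash
python3 snap.py s2
```

```text
8.55 [0.4266 0.3334 0.0411]
tcp px [306.60846394 253.87859421]
crop 226 183
```

View pics/s2.png

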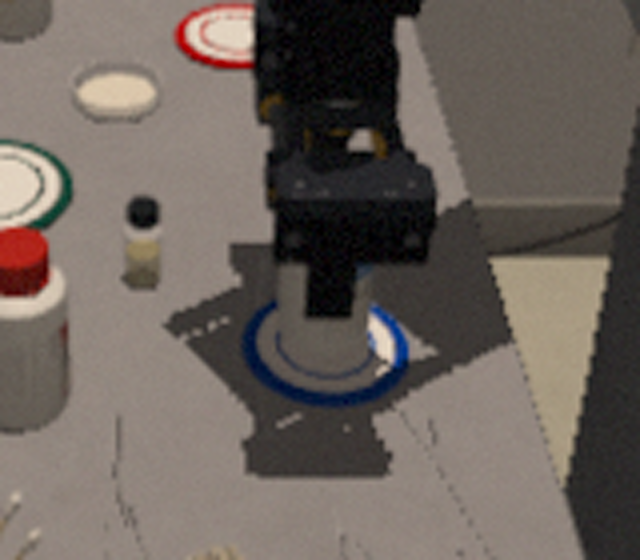

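The blue bottle hangs just over its outline (bottle at column 324, ring at 326). I'll lower it and release.

send_rows --motion '[[[-2,3,-4],[0,0,0]],[[0,0,-3],[0,0,0]],[[0,0,-1],[0,0,0]],[[0,0,0],[0,0,0]]]'

```text
t: 9.1
tool_pos: [0.4255, 0.3375, 0.0345]
tcp_rot: [0.708, 0.006, 0.706, 0.0]
contact_force: [0.4, -0.0, -0.8]
finger_gap: 0.047
```

send_rows --motion '[[[0,0,-2],[0,0,0]],[[0,0,0],[0,0,0]]]'

```text
t: 9.35
tool_pos: [0.4255, 0.3376, 0.0325]
tcp_rot: [0.708, 0.006, 0.706, 0.0]
contact_force: [-0.1, 0.2, -1.2]
finger_gap: 0.0471
```

send_rows --motion '[[[0,0,0],[0,0,0]],[[0,0,0],[0,0,0]],[[0,0,0],[0,0,0]],[[0,0,10],[0,0,0]],[[0,0,40],[0,0,0]]]' --grip 72

```text
t: 9.98
tool_pos: [0.4236, 0.3362, 0.081]
tcp_rot: [0.706, 0.005, 0.708, -0.001]
contact_force: [0.3, 1.0, -0.8]
finger_gap: 0.0721
```

send_rows --motion '[[[0,0,40],[0,0,0]],[[37,8,20],[0,0,0]],[[40,8,0],[0,0,0]],[[40,8,0],[0,0,0]],[[28,5,0],[0,0,0]]]'

```text
t: 10.6
tool_pos: [0.5741, 0.3679, 0.1533]
tcp_rot: [0.71, 0.007, 0.704, 0.002]
contact_force: [0.8, -0.6, -0.1]
finger_gap: 0.072
```

send_rows --motion '[[[0,0,0],[0,0,0]],[[0,0,-25],[0,0,0]],[[0,0,-20],[0,0,0]],[[0,0,-5],[0,0,0]],[[0,0,0],[0,0,0]]]'

```text
t: 11.22
tool_pos: [0.5736, 0.3681, 0.1043]
tcp_rot: [0.711, 0.007, 0.704, 0.002]
contact_force: [0.1, -0.7, 1.0]
finger_gap: 0.0721
```

```bash
python3 snap.py s3
```

```text
11.225 [0.5736 0.3681 0.1043]
tcp px [233.42621625 240.26162488]
crop 153 170
```

View pics/s3.png

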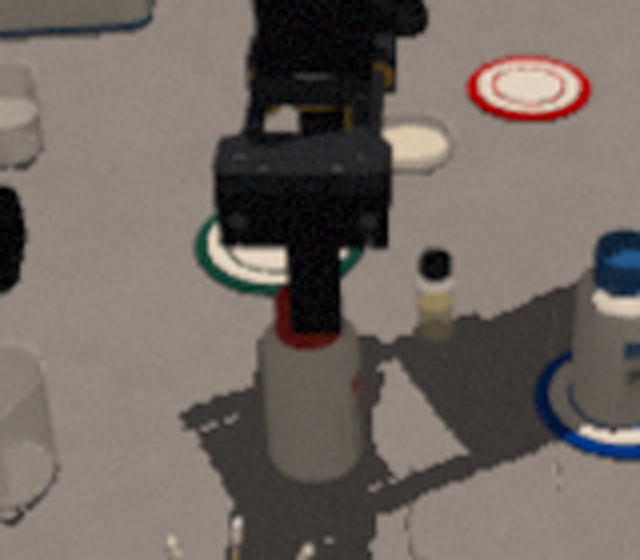

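Blue stands on its coaster. The finger is about 6 mm short in x of the red cap (306 against 320), which agrees with the measured 0.580.

send_rows --motion '[[[6,0,-15],[0,0.01,0]],[[0,0,-25],[0,0,0]],[[0,0,-20],[0,0,0]],[[0,0,-8],[0,0,0]],[[0,0,0],[0,0,0]]]'

```text
t: 11.9
tool_pos: [0.582, 0.3687, 0.0352]
tcp_rot: [0.708, 0.008, 0.706, 0.003]
contact_force: [1.1, 0.1, 0.4]
finger_gap: 0.0717
```

send_rows --motion '[[[-1,0,-6],[0,0,0]],[[0,0,0],[0,0,0]]]'

```text
t: 12.15
tool_pos: [0.5817, 0.3692, 0.03]
tcp_rot: [0.709, 0.008, 0.705, 0.003]
contact_force: [-0.3, -0.1, 0.5]
finger_gap: 0.0718
```

send_rows --motion '[[[0,0,0],[0,0,0]],[[0,0,0],[0,0,0]],[[0,0,0],[0,0,0]],[[0,0,0],[0,0,0]]]' --grip 40

```text
t: 12.65
tool_pos: [0.5827, 0.37, 0.032]
tcp_rot: [0.71, 0.009, 0.704, 0.004]
contact_force: [-0.4, -0.5, -1.2]
finger_gap: 0.047
```

send_rows --motion '[[[0,0,20],[0,0,0]],[[0,0,30],[0,0,0]],[[0,0,25],[0,0,0]],[[-10,-30,5],[0,0,0]],[[-15,-40,0],[0,0,0]]]'

```text
t: 13.28
tool_pos: [0.5582, 0.3004, 0.1198]
tcp_rot: [0.711, 0.008, 0.703, 0.006]
contact_force: [0.4, -0.6, -0.9]
finger_gap: 0.0475
```

send_rows --motion '[[[-17,-46,0],[0,0,0]],[[-17,-46,0],[0,0,0]],[[-17,-46,0],[0,0,0]],[[-17,-46,0],[0,0,0]],[[-17,-46,0],[0,0,0]]]'

```text
t: 13.9
tool_pos: [0.4723, 0.0645, 0.1281]
tcp_rot: [0.715, 0.007, 0.699, 0.007]
contact_force: [0.2, -0.7, -0.1]
finger_gap: 0.0474
```

send_rows --motion '[[[-14,-38,0],[0,0,0]],[[-3,-8,0],[0,0,0]],[[0,0,0],[0,0,0]]]'

```text
t: 14.28
tool_pos: [0.4548, 0.0151, 0.1318]
tcp_rot: [0.717, 0.008, 0.697, 0.005]
contact_force: [0.0, -0.5, -0.6]
finger_gap: 0.047
```

send_rows --motion '[[[-3,0,-20],[0,0.02,0]],[[0,0,-30],[0,0,0]],[[0,0,-25],[0,0,0]],[[0,0,-6],[0,0,0]],[[0,0,0],[0,0,0]]]'

```text
t: 14.9
tool_pos: [0.4514, 0.0195, 0.0455]
tcp_rot: [0.708, 0.007, 0.706, 0.008]
contact_force: [-0.4, 0.1, -1.2]
finger_gap: 0.0472
```

```bash
python3 snap.py s4
```

```text
14.9 [0.4514 0.0195 0.0455]
tcp px [285.40017232 178.93320874]
crop 205 108
```

View pics/s4.png

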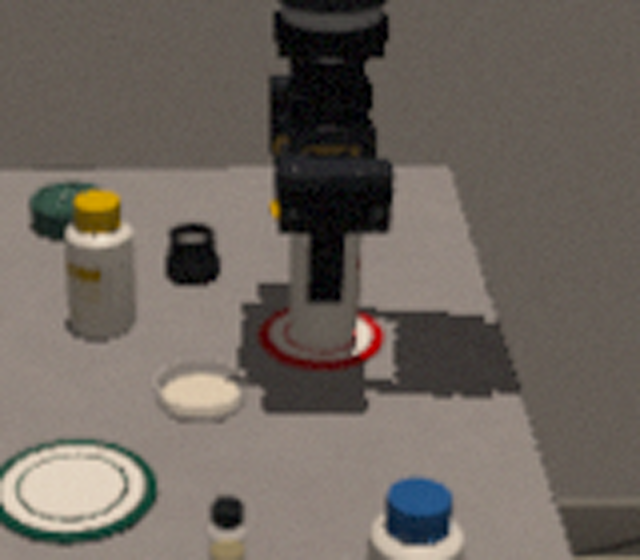

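The red bottle hangs over its outline (bottle at column 323, ring at 321).

send_rows --motion '[[[1,-4,-5],[0,0,0]],[[0,0,-3],[0,0,0]],[[0,0,-1],[0,0,0]],[[0,0,0],[0,0,0]]]'

```text
t: 15.45
tool_pos: [0.4547, 0.015, 0.0387]
tcp_rot: [0.71, 0.007, 0.705, 0.008]
contact_force: [0.4, 0.1, -1.6]
finger_gap: 0.047
```

send_rows --motion '[[[-1,0,-2],[0,0,0]],[[0,0,-1],[0,0,0]],[[0,0,0],[0,0,0]]]'

```text
t: 15.82
tool_pos: [0.4539, 0.0149, 0.0359]
tcp_rot: [0.71, 0.007, 0.704, 0.007]
contact_force: [-0.0, -0.1, -1.1]
finger_gap: 0.0472
```

send_rows --motion '[[[0,0,0],[0,0,0]],[[0,0,0],[0,0,0]],[[0,0,0],[0,0,0]],[[0,0,10],[0,0,0]],[[0,0,40],[0,0,0]]]' --grip 72

```text
t: 16.45
tool_pos: [0.4517, 0.0152, 0.0849]
tcp_rot: [0.708, 0.007, 0.706, 0.008]
contact_force: [-0.3, -0.1, -0.0]
finger_gap: 0.0719
```

send_rows --motion '[[[0,0,40],[-0.02,0,0]],[[37,-6,20],[0,0,0]],[[45,-7,0],[0,0,0]],[[45,-7,0],[0,0,0]],[[20,-3,0],[0,0,0]]]'

```text
t: 17.08
tool_pos: [0.6058, -0.0085, 0.1569]
tcp_rot: [0.713, -0.001, 0.701, 0.0]
contact_force: [0.5, -0.4, -0.5]
finger_gap: 0.0721
```

send_rows --motion '[[[0,0,0],[0,0,0]],[[0,0,0],[0,0,0]]]'

```text
t: 17.32
tool_pos: [0.6064, -0.0087, 0.1578]
tcp_rot: [0.713, -0.001, 0.701, -0.0]
contact_force: [-0.9, 0.3, 0.0]
finger_gap: 0.0719
```

send_rows --motion '[[[0,0,-20],[0,0.017,0]],[[0,0,-25],[0,0,0]],[[0,0,-5],[0,0,0]],[[0,0,0],[0,0,0]]]'

```text
t: 17.82
tool_pos: [0.6029, -0.0079, 0.1042]
tcp_rot: [0.706, -0.001, 0.709, 0.0]
contact_force: [-0.5, 0.6, 0.1]
finger_gap: 0.0723
```

```bash
python3 snap.py s5
```

```text
17.825 [ 0.6029 -0.0079  0.1042]
tcp px [230.0948816  155.76145664]
crop 150 85
```

View pics/s5.png

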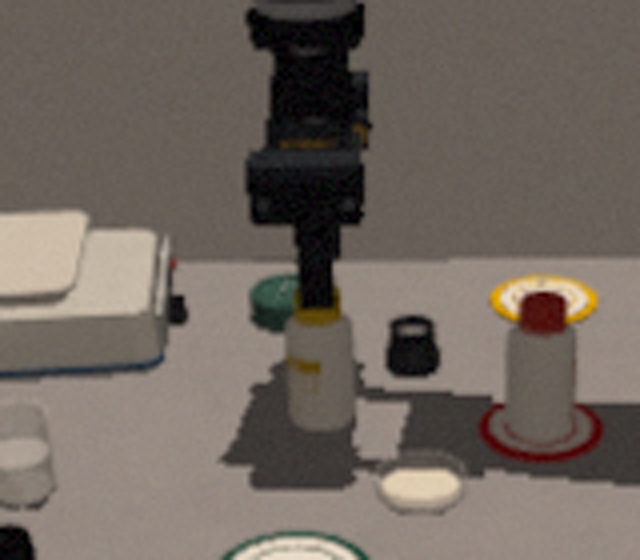

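Red is standing on its coaster, and the gripper is aligned over yellow (cap at 318, TCP at 320). I'll descend.

send_rows --motion '[[[2,-1,-15],[0,0,0]],[[0,0,-25],[0,0,0]],[[0,0,-22],[0,0,0]],[[0,0,-10],[0,0,0]],[[0,0,0],[0,0,0]]]'

```text
t: 18.5
tool_pos: [0.6069, -0.0093, 0.0313]
tcp_rot: [0.707, -0.001, 0.707, 0.0]
contact_force: [0.3, 0.2, 0.9]
finger_gap: 0.0719
```

send_rows --motion '[[[0,0,0],[0,0,0]],[[0,0,0],[0,0,0]],[[0,0,0],[0,0,0]],[[0,0,0],[0,0,0]]]' --grip 40

```text
t: 19.0
tool_pos: [0.6087, -0.0094, 0.034]
tcp_rot: [0.709, -0.001, 0.705, -0.0]
contact_force: [-0.3, 0.3, -2.2]
finger_gap: 0.0463
```

send_rows --motion '[[[0,0,20],[0,0,0]],[[0,0,30],[0,0,0]],[[0,0,25],[0,0,0]],[[-25,-27,5],[0,0,0]],[[-35,-37,0],[0,0,0]]]'

```text
t: 19.62
tool_pos: [0.5497, -0.0733, 0.1224]
tcp_rot: [0.711, -0.004, 0.704, 0.001]
contact_force: [0.2, -0.9, -1.6]
finger_gap: 0.0465
```

send_rows --motion '[[[-37,-38,0],[0,0,0]],[[-35,-37,0],[0,0,0]],[[-28,-30,0],[0,0,0]],[[-4,-4,0],[0,0,0]],[[0,0,0],[0,0,0]]]'

```text
t: 20.25
tool_pos: [0.443, -0.1873, 0.13]
tcp_rot: [0.714, -0.004, 0.7, -0.002]
contact_force: [-1.3, 0.1, -2.5]
finger_gap: 0.0466
```

send_rows --motion '[[[-6,-1,-20],[0,0.014,0]],[[0,0,-30],[0,0,0]],[[0,0,-24],[0,0,0]],[[0,0,-6],[0,0,0]],[[0,0,0],[0,0,0]]]'

```text
t: 20.88
tool_pos: [0.4375, -0.1842, 0.0446]
tcp_rot: [0.707, -0.006, 0.707, 0.002]
contact_force: [0.4, 0.2, -2.1]
finger_gap: 0.0466
```

```bash
python3 snap.py s6
```

```text
20.875 [ 0.4375 -0.1842  0.0446]
tcp px [285.85704102 148.52430353]
crop 205 78
```

View pics/s6.png

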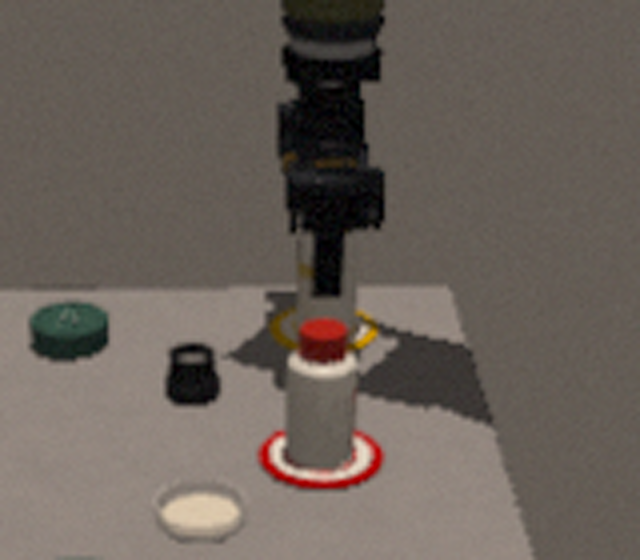

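Yellow hangs over its coaster (bottle at column 326, ring at 324), and red sits centred on its own. I'll lower it.

send_rows --motion '[[[-1,-4,-4],[0,0,0]],[[0,0,-2],[0,0,0]],[[0,0,-1],[0,0,0]],[[0,0,0],[0,0,0]]]'

```text
t: 21.42
tool_pos: [0.4385, -0.1896, 0.04]
tcp_rot: [0.709, -0.007, 0.705, 0.001]
contact_force: [0.0, -0.5, -1.0]
finger_gap: 0.0464
```

send_rows --motion '[[[-1,1,-2],[0,0,0]],[[0,0,-1],[0,0,0]],[[0,0,0],[0,0,0]]]'

```text
t: 21.8
tool_pos: [0.4376, -0.1887, 0.0378]
tcp_rot: [0.709, -0.007, 0.705, 0.001]
contact_force: [-0.6, 1.0, -0.9]
finger_gap: 0.0468
```

send_rows --motion '[[[0,0,-2],[0,0,0]],[[0,0,0],[0,0,0]]]'

```text
t: 22.05
tool_pos: [0.4383, -0.189, 0.0381]
tcp_rot: [0.709, -0.007, 0.705, 0.001]
contact_force: [0.3, -0.2, -2.3]
finger_gap: 0.0465
```

send_rows --motion '[[[0,0,0],[0,0,0]],[[0,0,0],[0,0,0]],[[0,0,0],[0,0,0]],[[0,0,10],[0,0,0]],[[0,0,40],[0,0,0]]]' --grip 72

```text
t: 22.68
tool_pos: [0.436, -0.1878, 0.0859]
tcp_rot: [0.707, -0.006, 0.707, 0.002]
contact_force: [-0.0, -0.8, 0.6]
finger_gap: 0.0721
```

send_rows --motion '[[[0,0,45],[0.01,0,0]],[[30,3,10],[0,0,0]],[[50,5,0],[0,0,0]],[[50,5,0],[0,0,0]],[[50,5,0],[0,0,0]]]' --grip 88

```text
t: 23.3
tool_pos: [0.6223, -0.1714, 0.1524]
tcp_rot: [0.712, -0.004, 0.702, 0.002]
contact_force: [0.5, -0.9, -0.1]
finger_gap: 0.0884
```

send_rows --motion '[[[15,2,0],[0,0,0]],[[0,0,0],[0,0,0]],[[0,0,0],[0,0,0]]]'

```text
t: 23.68
tool_pos: [0.6402, -0.1688, 0.1535]
tcp_rot: [0.712, -0.005, 0.702, 0.003]
contact_force: [-0.2, -0.2, 0.2]
finger_gap: 0.0881
```

send_rows --motion '[[[2,1,-25],[0.01,0.014,0]],[[0,0,-35],[0,0,0]],[[0,0,-30],[0,0,0]],[[0,0,-10],[0,0,0]],[[0,0,0],[0,0,0]]]'

```text
t: 24.3
tool_pos: [0.6372, -0.168, 0.0465]
tcp_rot: [0.705, 0.001, 0.709, 0.006]
contact_force: [0.3, 0.2, 0.5]
finger_gap: 0.0883
```

```bash
python3 snap.py s7; python3 seg.py | grep top
```

```text
24.3 [ 0.6372 -0.168   0.0465]
tcp px [223.18085224 150.65488851]
crop 143 80
top bottle_red None
top bottle_yellow None
top bottle_blue None
top strip_tin [ 0.6465 -0.1594] [ 0.6444 -0.1583] [354.8 143.4] [ 9.2 28.5] 88
top coaster_red [0.4515 0.0138] [0.4517 0.0151] [281.  228.1] [38.2 38.4] 642
top coaster_yellow [ 0.4367 -0.1938] [ 0.4369 -0.1919] [370.7 233.3] [53.7 56.3] 2299
top coaster_blue [0.424  0.3417] [0.424  0.3366] [142.1 242.1] [37.4 38.3] 488
top coaster_green [0.6113 0.1943] [0.613  0.1954] [203.  160.4] [42.5 42.8] 290
```

View pics/s7.png

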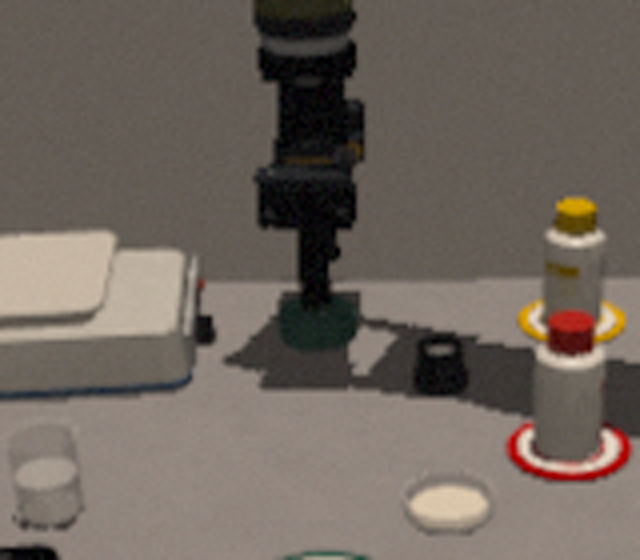

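The tin is centred under the fingers (column 319, TCP 321), and the yellow and red bottles stand on their coasters.

send_rows --motion '[[[4,0,-15],[0,0,-0.01]],[[0,0,-15],[0,0,0]],[[0,0,-7],[0,0,0]],[[0,0,0],[0,0,0]]]'

```text
t: 24.95
tool_pos: [0.6446, -0.1688, 0.0115]
tcp_rot: [0.708, 0.004, 0.706, 0.001]
contact_force: [-0.4, 0.2, 0.7]
finger_gap: 0.088
```

send_rows --motion '[[[-2,0,-5],[0,0,0]],[[0,0,-3],[0,0,0]],[[0,0,0],[0,0,0]]]'

```text
t: 25.32
tool_pos: [0.6427, -0.1689, 0.0034]
tcp_rot: [0.708, 0.004, 0.706, 0.001]
contact_force: [0.1, 0.3, 0.9]
finger_gap: 0.0884
```

send_rows --motion '[[[0,0,0],[0,0,0]],[[0,0,0],[0,0,0]],[[0,0,0],[0,0,0]],[[0,0,0],[0,0,0]]]' --grip 55

```text
t: 25.82
tool_pos: [0.6432, -0.1691, 0.0041]
tcp_rot: [0.708, 0.003, 0.706, 0.001]
contact_force: [-0.2, 0.2, -0.2]
finger_gap: 0.0635
```

send_rows --motion '[[[0,0,15],[0,0,0]],[[0,0,30],[0,0,0]],[[0,0,30],[0,0,0]],[[0,0,5],[0,0,0]],[[0,0,0],[0,0,0]]]'

```text
t: 26.45
tool_pos: [0.6429, -0.169, 0.0886]
tcp_rot: [0.709, 0.003, 0.706, 0.001]
contact_force: [0.4, -0.1, -0.6]
finger_gap: 0.0635
```

send_rows --motion '[[[-3,35,0],[0,0,0]],[[-4,45,0],[0,0,0]],[[-4,45,0],[0,0,0]],[[-4,45,0],[0,0,0]],[[-4,45,0],[0,0,0]]]'

```text
t: 27.08
tool_pos: [0.6193, 0.0489, 0.0813]
tcp_rot: [0.705, 0.006, 0.709, -0.001]
contact_force: [0.8, -0.4, -0.8]
finger_gap: 0.0629
```

send_rows --motion '[[[-4,45,0],[0,0,0]],[[-4,45,0],[0,0,0]],[[-3,35,0],[0,0,0]],[[0,5,0],[0,0,0]],[[0,0,0],[0,0,0]]]'

```text
t: 27.7
tool_pos: [0.6023, 0.1848, 0.0734]
tcp_rot: [0.701, 0.004, 0.713, -0.0]
contact_force: [0.9, -0.0, 0.6]
finger_gap: 0.0633
```

send_rows --motion '[[[10,11,-15],[0,-0.02,0]],[[0,0,-25],[0,0,0]],[[0,0,-14],[0,0,0]],[[0,0,0],[0,0,0]]]'

```text
t: 28.2
tool_pos: [0.6131, 0.1909, 0.0169]
tcp_rot: [0.708, 0.005, 0.706, -0.003]
contact_force: [-0.5, -0.9, -1.1]
finger_gap: 0.0629
```

```bash
python3 snap.py s8
```

```text
28.2 [0.6131 0.1909 0.0169]
tcp px [222.50838153 223.93507523]
crop 142 153
```

View pics/s8.png

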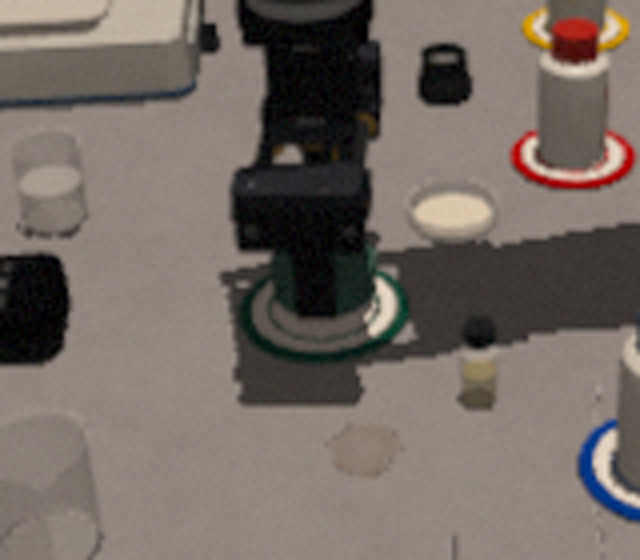

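The tin is just above the green coaster (tin at column 325, ring at 323). It needs +5 mm in y, then lowering.

send_rows --motion '[[[0,5,-4],[0,0,0]],[[0,0,-3],[0,0,0]],[[0,0,-1],[0,0,0]],[[0,0,0],[0,0,0]]]'

```text
t: 28.75
tool_pos: [0.6155, 0.1965, 0.012]
tcp_rot: [0.71, 0.005, 0.704, -0.002]
contact_force: [-0.1, 0.7, 0.0]
finger_gap: 0.0631
```

send_rows --motion '[[[-2,-1,-2],[0,0.005,0]],[[0,0,-2],[0,0,0]],[[0,0,0],[0,0,0]]]'

```text
t: 29.12
tool_pos: [0.6136, 0.1955, 0.0082]
tcp_rot: [0.708, 0.005, 0.706, -0.002]
contact_force: [-0.5, -0.8, -0.2]
finger_gap: 0.0632
```

send_rows --motion '[[[0,0,0],[0,0,0]],[[0,0,0],[0,0,0]],[[0,0,0],[0,0,0]],[[0,0,10],[0,0,0]],[[0,0,40],[0,0,0]]]' --grip 88

```text
t: 29.75
tool_pos: [0.6108, 0.1948, 0.0558]
tcp_rot: [0.706, 0.005, 0.708, -0.003]
contact_force: [-0.3, 0.9, 0.3]
finger_gap: 0.088
```

send_rows --motion '[[[0,0,50],[0,0,0]],[[0,0,50],[0,0,0]],[[0,0,30],[0,0,0]],[[-25,45,10],[0,0,0]],[[-38,45,0],[0,0,0]]]'

```text
t: 30.38
tool_pos: [0.5509, 0.2847, 0.2103]
tcp_rot: [0.71, 0.009, 0.704, -0.004]
contact_force: [0.0, 0.5, -0.4]
finger_gap: 0.0879
```

send_rows --motion '[[[-38,45,0],[0,0,0]],[[-38,45,0],[0,0,0]],[[-38,45,0],[0,0,0]],[[-38,45,0],[0,0,0]],[[-38,45,0],[0,0,0]]]'

```text
t: 31.0
tool_pos: [0.3553, 0.5163, 0.2171]
tcp_rot: [0.713, 0.012, 0.701, -0.002]
contact_force: [1.0, 0.4, -0.0]
finger_gap: 0.0879
```

send_rows --motion '[[[-38,40,0],[0,0,0]],[[-20,20,0],[0,0,0]],[[0,0,0],[0,0,0]],[[0,0,0],[0,0,0]]]'

```text
t: 31.5
tool_pos: [0.2922, 0.5807, 0.2206]
tcp_rot: [0.714, 0.01, 0.7, 0.001]
contact_force: [-0.6, -1.0, -0.8]
finger_gap: 0.0884
```

```bash
cat > fin.py <<'E'
from h import *
for v in("top","side"):
    s=bot.snapshot(v);save(s,v+"F")
    if v=="top":
        hsv=cv2.cvtColor(s["image"],cv2.COLOR_RGB2HSV).astype(int)
        s2=dict(s);s2["image"]=cv2.resize(s["image"][130:270,90:400],None,fx=2.5,fy=2.5,interpolation=cv2.INTER_CUBIC);save(s2,"topFc")
        for n,xy in dict(red=(.4517,.0155),yellow=(.437,-.188),blue=(.424,.336)).items():
            print(n,"expected cap px in crop",(proj(s,[*xy,.098])-[90,130])*2.5)
        print("tin",(proj(s,[.613,.1955,.027])-[90,130])*2.5)
    for n in names[:4]+names[8:]:
        print(v,n,[(round(d["p"],2),np.round(ray(s,d["point"],.004 if n in names[:4] else 0)[:2],3).tolist()) for d in bot.tip_of(s,n)[:1]])
E
python3 fin.py
```

```text
red expected cap px in crop [484.11665604 243.32891798]
yellow expected cap px in crop [726.94798285 257.48130848]
blue expected cap px in crop [102.3885565  281.85846175]
tin [279.45893737  71.69637017]
top bottle_red [(0.84, [0.451, 0.015])]
top bottle_yellow [(0.62, [0.437, -0.183])]
top bottle_blue [(0.95, [0.428, 0.339])]
top strip_tin [(0.79, [0.613, 0.199])]
top vial [(0.54, [0.523, 0.274])]
top loupe [(0.57, [0.55, -0.084])]
side bottle_red [(0.9, [0.458, 0.021])]
side bottle_yellow [(0.56, [0.432, -0.2])]
side bottle_blue [(0.73, [0.425, 0.335])]
side strip_tin [(0.83, [0.619, 0.193])]
side vial [(0.73, [0.517, 0.27])]
side loupe [(0.36, [0.425, 0.332])]
```

View pics/topFc.png

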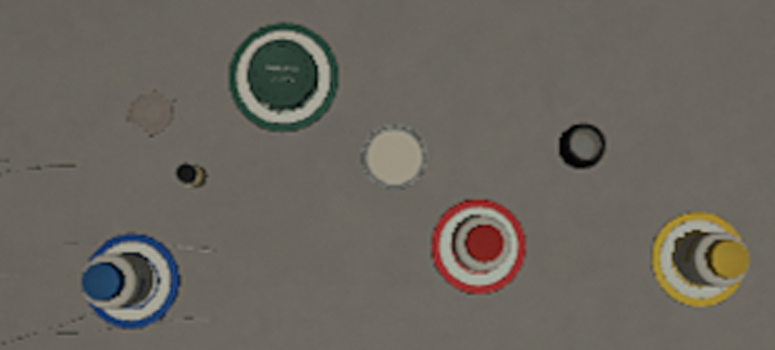

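View pics/sideF.png

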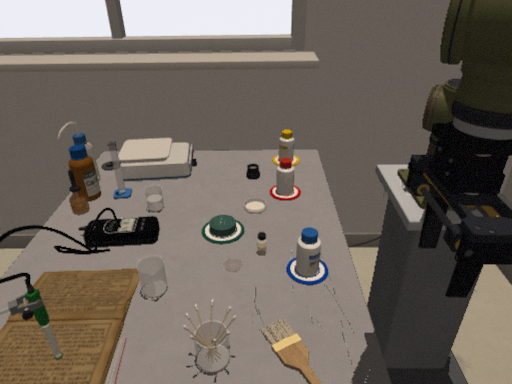

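The caps and tin lie within about 3 crop pixels (about 3 mm) of where a centred placement would show them. The vial and loupe look unmoved.

```bash
python3 -c "
from workcell import bot
print(bot.job_done())"
```

```text
the job is handed in; nothing more can be done
None
```

All three bottles now stand upright on the coasters of their own cap colour, and the tin is lid up on the green coaster. I moved blue, red, yellow and then the tin, let go of each, and backed the arm clear. I handed the job in at about 33 s of the 109 s allowed; no verdict is reported.

**Centring:** in the last top picture the caps and tin lie within about 3 mm of where centred placements would show, against the 13 mm limit. The vial and loupe appear where they were.

**Disagreements:**
- **Network estimates:** these were mostly within 8 mm of the coaster centres. The worst was yellow from the side view, about 13 mm off, but the top picture contradicts it.
- **Loupe in the side view:** the network gave a low-confidence false hit on the blue coaster, so I went by the picture.
- **First grasp on blue:** it closed too high because the arm had drifted, so I opened and regrasped lower before lifting.

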